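# Shut the red air valve under the sliding cover

## Robot

A 6-joint arm with a two-finger parallel gripper is mounted at the origin on a cart in front of the work surface, level with it; the furniture and walls round the work are solid. World frame = base frame: x ahead of the robot, y to its left, z up, the work surface at z = 0. Lengths are in mm, angles in rad, forces in N, time in s.
With the tool pointing down it reaches from about 375 to 975 mm from the base axis. Payload 3.8 kg.
Tool frame: the origin (TCP) lies midway between the tips of the shut fingers; the grasp point (between the pads) lies 19 mm behind it; z points along the fingers, y is the direction in which the jaws open and shut (so a half turn about z gives the same grasp; the last joint's range is limited). The gripper opens to 88 mm and grips with 3 to 60 N. Pads are 18 mm wide; open, the fingers measure 123 mm over their backs; the gripper's body (75 mm by 187 mm) begins 45 mm behind the grasp point.
Start: joints at [1.166, 0.264, 1.604, -0, 1.274, -0.037], TCP at [242.703, 629.852, 215.606] pointing down, gripper open.
Joint ranges: [-2.63, 2.63], [-0.94, 2.18], [0.31, 2.57], [-1.31, 4.45], [0, 2.66], [-2.55, 2.55]. Speed limits (rad/s): [2.57, 2.57, 3.14, 3.14, 3.14, 3.14].

## Interface

Orientations are given as a unit quaternion [x, y, z, w].
In Python, from plant import readout, cams, arm, finder gives the robot as it stands. The module is installed in compiled form; this text tells all that it offers.
- The arm moves only by the tool apply_moves, never from a script. Its argument "increments" is one flat list of numbers, 7 for each row, row after row: the shift along the tool's x, y, z in m, then the turn, a rotation vector about the tool's x, y, z in rad, then the closure, from -1 (fully open) to 1 (shut), so that 0 is half open. In form: [x, y, z, wx, wy, wz, jaw, x, y, z, wx, wy, wz, jaw, ...]. A call has 1 to 10 rows; each row shifts and turns the commanded pose from where the row before left it, along the tool's axes as they then stand; what a row does not reach is not made up. A row lasts 1/10 s, in which the tool goes at most 50 mm and 8.59 degrees, less where a joint would pass 70% of its speed; a pose out of reach is approached as far as the arm can. A call with a gripper value outside its range is refused whole. The fingers move at their own pace and stop on an object; "newtons" is the grip in N (left out, the last holds). Time passes only in rows, so rows that do not move let the fingers close. It gives the time, the measured TCP pose, the force and the opening at its end, in the units of the state.
- readout.get_obs(): the state, without advancing time (a new reading comes with each control period).
- cams.snapshot(name): name is "scene" or "side" or "wrist"; returns (picture, depth): 400x640x3 uint8, red, green, blue; 400x640 float32, mm along the optical axis (not along the pixel's ray), 0 where there is no reading.
- cams.camera_info(name): a dict with "vfov" (degrees; the focal length in pixels is half the picture's height over the tangent of half this angle, whatever the lens; pixels are square), "cx", "cy" (the principal point, pixels), "origin" and "attitude" of the camera in the world; the wrist camera has in their place "tool_from_camera" (4x4, takes a point from camera to tool coordinates, whose origin is the TCP and whose axes are the flange's). Camera axes: x right, y up, looking along -z (the intrinsics and any distortion apply to the point x, -y, -z); pixel columns grow to the right and rows downward; lengths in mm; the calibration is good to about 2 mm. A picture is of the moment at which its call begins: read the wrist's pose just before it. camera_info takes no time and is no camera call.
- arm.sign_off(): hands the job in, once; it reports no verdict.
Trained networks look in the newest picture that a camera, given by its name, has taken for a name from the list of things; names that differ only in an ending like _2 or _b are one class to them, and where a whole thing is asked for, a point or a joint stands for the part that bears it (a point fixed in the world has none). Each returns a list of dicts, best first, with "p" (0 to 1); they miss things now and then, are a little off and sometimes report something else, mostly with a low value. They report only what shows in the picture. A call takes as long as a camera call.
- finder.silhouettes(camera, label): "region" (400x640 bool, what is visible of it).
- finder.tip_of(camera, label): "location" ([x, y, z] in mm, in world coordinates, good to about 4 mm: a listed point, or the origin of a listed thing).
The state is a dict: "t": time; "q": joint angles; "qd": joint speeds; "tau": joint torques, N m; "position": TCP position; "tool_rot": TCP orientation; "ft_force": force on the tool from outside, world axes, zero at the start; "moment": the same for the moment, N m; "opening": opening from 0.0 (shut) to 1.0 (fully open).
Only numpy, scipy, OpenCV 4.12 (cv2) and the standard library are available. Lean on these libraries where they do the work, as an engineer would, in place of code of your own. Each camera call takes 0.05 s, during which the arm holds its last target.

## Task

Shut off the air line with the red valve handle in the grey manifold box: push the box's cover straight back over the rear deck as far as it goes, then push the red handle a quarter turn clockwise until it is fully shut, square across its pipe. Only push with the fingers: slide the cover without lifting it off its runners, and pick nothing up. Leave the cover open, the two blue handles as they are, and the loose things round the box where they stand.

Things in the scene. Friction and masses are not known exactly. Their poses are not given: they have to be found in the camera images.
- box: grey metal box fixed on the worktop, 220 (x) x 270 (y) mm. Origin: on the worktop under the centre of its front chamber; x runs from front (pipes) to rear, y left seen from the front. The chamber, x -50 to 50, y -130 to 130 mm inside, is open at the top under the cover. Front wall 55 mm high, side walls 62, all 5 thick. Behind it (x 50 to 160) a closed deck, 55 mm high, takes the cover
- cover (a joint): how far the grey cover has been slid to the box's +x, in m: 0 = chamber covered, 0.105 = at its stop, chamber wholly open. Friction about 1.5 N; stays where it is left
- cover_lift (a joint): how far the cover is lifted off its runners, in m: 0 = resting on them. The cover merely lies on the runners
- cover_grip (a point): centre of the front (box -x) face of the black rib on the cover, 68 mm above the worktop; moves with the cover. The rib is 100 mm long (along the box's y), 12 mm thick, and stands 14 mm above the cover plate (61 to 75 mm above the worktop), 9 mm behind the plate's front edge. The cover plate is 110 x 256 x 5 mm
- red_valve: red quarter-turn valve in the box, frame parallel to the box's. Origin: on the handle's vertical turning axis, 6 mm above the worktop, at x = 26 mm in the box's frame. Brass body 30 x 24 mm, 32 mm high over the worktop; its pipe (top at 28 mm) runs to -x out through the front wall. The valves stand at y = -80, -8 and 64 mm in the box; which colour is where varies
- red_handle (a joint): angle of the red handle in rad: 0 = open (lever lies along its pipe and points to the box's -x), 1.571 = shut, at its stop (lever lies across the pipe and points to the box's +y); grows clockwise seen from above. Light friction, about 0.04 N m; stays where it is left
- red_tip (a point): end of the red handle's lever, on its centre line at half height: 48 mm from the turning axis and 43 mm above the worktop. The lever is 10 mm wide and 12 mm high (37 to 49 mm above the worktop), its round hub has 11 mm radius
- blue1_valve: first blue quarter-turn valve in the box, frame parallel to the box's. Origin: on the handle's vertical turning axis, 6 mm above the worktop, at x = 26 mm in the box's frame. Brass body 30 x 24 mm, 32 mm high over the worktop; its pipe (top at 28 mm) runs to -x out through the front wall. The valves stand at y = -80, -8 and 64 mm in the box; which colour is where varies
- blue1_handle (a joint): angle of the first blue handle in rad: 0 = open (lever lies along its pipe and points to the box's -x), 1.571 = shut, at its stop (lever lies across the pipe and points to the box's +y); grows clockwise seen from above. Light friction, about 0.04 N m; stays where it is left
- blue1_tip (a point): end of the first blue handle's lever, on its centre line at half height: 48 mm from the turning axis and 43 mm above the worktop. The lever is 10 mm wide and 12 mm high (37 to 49 mm above the worktop), its round hub has 11 mm radius
- blue2_valve: second blue quarter-turn valve in the box, frame parallel to the box's. Origin: on the handle's vertical turning axis, 6 mm above the worktop, at x = 26 mm in the box's frame. Brass body 30 x 24 mm, 32 mm high over the worktop; its pipe (top at 28 mm) runs to -x out through the front wall. The valves stand at y = -80, -8 and 64 mm in the box; which colour is where varies
- blue2_handle (a joint): angle of the second blue handle in rad: 0 = open (lever lies along its pipe and points to the box's -x), 1.571 = shut, at its stop (lever lies across the pipe and points to the box's +y); grows clockwise seen from above. Light friction, about 0.04 N m; stays where it is left
- blue2_tip (a point): end of the second blue handle's lever, on its centre line at half height: 48 mm from the turning axis and 43 mm above the worktop. The lever is 10 mm wide and 12 mm high (37 to 49 mm above the worktop), its round hub has 11 mm radius
- brass_weight: brass knobbed weight, 31 mm across, 51 mm high, standing loose beside the box; origin under its centre
- tape_roll: roll of beige tape lying loose beside the box, 66 mm across, 18 mm high; origin under its centre
- eraser: blue and white eraser lying loose in front of the box, 22 x 52 x 12 mm; origin under its centre

How it is judged:
By the outcome, as a careful person would: the job done as asked, in the order asked, and still so for the second after the job is handed in, with the robot touching nothing.
It also fails if it takes over 48 s, if anything falls off the work surface, if the arm or the gripper's body presses on something with over 40 N, if the wrist force passes 120 N, or if a joint passes its speed limit or range.

## Working session

There is one attempt and no reset: what is moved stays moved. The work goes in short steps, Python scripts to look and compute and a tool call to move; the robot and the scene stay as the last step left them, time stands still between calls to the robot, and variables do not carry over. Pictures are saved under pics/ and viewed, and the job is handed in when it is done.

Besides the shell and the picture viewer there is one more tool, called after "Request:" as a command line: name --argument value ..., lists and objects as JSON in quotes. apply_moves: Moves the arm, as the interface text tells. Its arguments: {"type":"object","properties":{"increments":{"type":"array","items":{"type":"number"}},"newtons":{"type":"number"}},"required":["increments"]}

```bash
mkdir -p pics; cat > h.py <<'E'
import numpy as np,cv2
from plant import readout,cams,arm,finder
def snap(n,f):
    im,d=cams.snapshot(n); cv2.imwrite('pics/'+f,im[:,:,::-1]); return im,d
E
python3 - <<'E'
from h import *
o=readout.get_obs(); print({k:np.round(v,3) for k,v in o.items()})
for n in ['scene','side']:
    snap(n,n+'0.png'); print(cams.camera_info(n))
    for l in ['box','cover_grip','red_valve','red_tip','brass_weight','tape_roll','eraser']:
        print(n,l,[(np.round(r['location']),round(r['p'],2)) for r in finder.tip_of(n,l)[:2]])
print(readout.get_obs()['t'])
E
```

```text
{'t': np.float64(0.0), 'q': array([ 1.166,  0.265,  1.605, -0.   ,  1.274, -0.037]), 'qd': array([ 0.001, -0.001, -0.001,  0.001,  0.001, -0.001]), 'tau': array([-1.0000e-03, -5.0211e+01, -3.5687e+01,  7.3000e-02,  2.9000e-02,
       -0.0000e+00]), 'position': array([242.442, 629.145, 214.297]), 'tool_rot': array([ 0.183,  0.983, -0.001, -0.   ]), 'ft_force': array([0.052, 0.198, 0.601]), 'moment': array([ 0.06 ,  0.037, -0.014]), 'opening': np.float64(0.998)}
{'vfov': 55.03875270035054, 'cx': 318.45864814580904, 'cy': 209.98825196713958, 'origin': array([ 87.07578228, 510.14695084, 589.74298969]), 'attitude': array([-0.16285896,  0.43038391,  0.82219346, -0.3350292 ])}
scene box [(array([560.,  57.,  -2.]), 0.75)]
scene cover_grip [(array([518.,  68.,  70.]), 0.56), (array([649., 245.,   1.]), 0.22)]
scene red_valve []
scene red_tip []
scene brass_weight [(array([647., 244.,   4.]), 0.62)]
scene tape_roll [(array([ 523., -166.,   -1.]), 0.62)]
scene eraser [(array([419.,  49.,   6.]), 0.68)]
{'vfov': 42.865077377542804, 'cx': 314.0479938099569, 'cy': 206.36190015796163, 'origin': array([   7.25983994, -943.32412633,  513.78680368]), 'attitude': array([ 0.53598941, -0.14955671, -0.20707254,  0.80465465])}
side box [(array([557.,  54.,   3.]), 0.65)]
side cover_grip [(array([509.,  64.,  68.]), 0.84)]
side red_valve []
side red_tip []
side brass_weight []
side tape_roll []
side eraser [(array([417.,  53.,   2.]), 0.71), (array([511.,  66.,  69.]), 0.16)]
0.8
```

View pics/scene0.png

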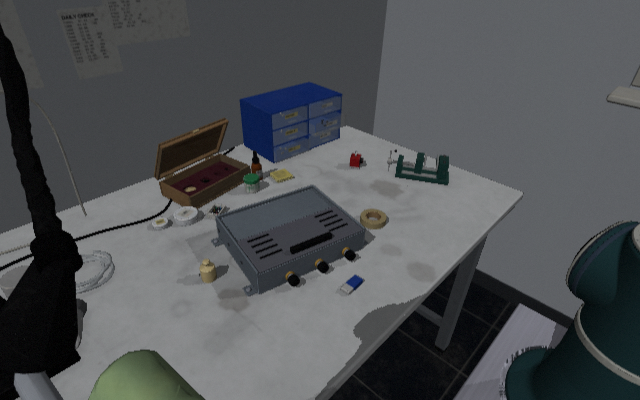

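View pics/side0.png

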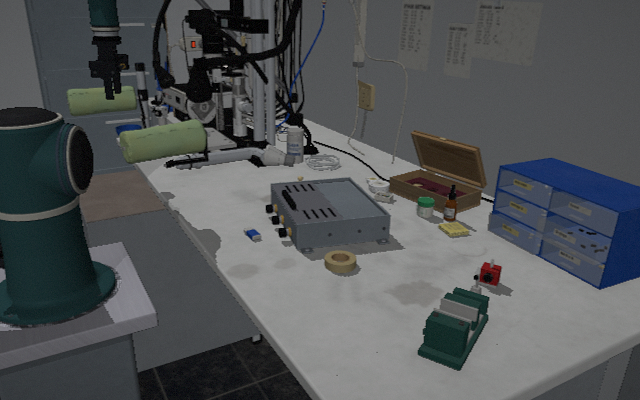

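```bash
cat >> h.py <<'E'
from scipy.spatial.transform import Rotation as R
def cloud(n,d,o=None):
    c=cams.camera_info(n); f=200/np.tan(np.radians(c['vfov']/2))
    v,u=np.mgrid[0:400,0:640]
    P=np.stack([(u-c['cx'])/f*d,-(v-c['cy'])/f*d,-d],-1)
    if 'origin' in c: return P@R.from_quat(c['attitude']).as_matrix().T+c['origin']
    T=np.array(c['tool_from_camera']); P=P@T[:3,:3].T+T[:3,3]
    return P@R.from_quat(o['tool_rot']).as_matrix().T+o['position']
E
python3 - <<'E'
from h import *
print({k:v for k,v in cams.camera_info('scene').items()}.keys())
for n in ['scene','side']:
    im,d=cams.snapshot(n); W=cloud(n,d)
    X,Y,Z=W[...,0],W[...,1],W[...,2]
    near=(abs(X-580)<200)&(abs(Y-50)<200)&(d>0)
    t=near&(abs(Z)<300)
    print(np.histogram(Z[t],bins=np.arange(-10,95,5)))
    m=near&(Z>45)&(Z<70)
    m=cv2.morphologyEx(m.astype(np.uint8),cv2.MORPH_OPEN,np.ones((3,3)))>0
    r=cv2.minAreaRect(np.stack([X[m],Y[m]],1).astype(np.float32)); print(n,r,cv2.boxPoints(r))
    m=near&(Z>69)&(Z<82)
    r=cv2.minAreaRect(np.stack([X[m],Y[m]],1).astype(np.float32)); print(n,m.sum(),r)
E
```

```text
dict_keys(['vfov', 'cx', 'cy', 'origin', 'attitude'])
(array([    0,   878, 10151,   415,   424,   349,   305,   376,   392,
         305,   245,   273,   513,  2869,  3972,   119,   109,   120,
           0,     0]), array([-10,  -5,   0,   5,  10,  15,  20,  25,  30,  35,  40,  45,  50,
        55,  60,  65,  70,  75,  80,  85,  90]))
scene ((619.5128784179688, 78.99063110351562), (344.05352783203125, 223.15087890625), 77.34908294677734) [[ 472.97055   -64.42357 ]
 [ 690.70386  -113.295944]
 [ 766.0552    222.40483 ]
 [ 548.3219    271.27722 ]]
scene 249 ((519.804931640625, 65.39069366455078), (98.65884399414062, 13.773462295532227), 77.07760620117188)
(array([   0, 3967, 1400,  300,  358,  363,  307,  331,  251,  247,  236,
        262, 1658, 1521,  908,   33,   85,    1,    0,    0]), array([-10,  -5,   0,   5,  10,  15,  20,  25,  30,  35,  40,  45,  50,
        55,  60,  65,  70,  75,  80,  85,  90]))
side ((619.2633666992188, 76.97100830078125), (349.00238037109375, 221.78176879882812), 76.98786926269531) [[ 471.92966  -68.08153]
 [ 688.0166  -118.01732]
 [ 766.59705  222.02354]
 [ 550.51013  271.95935]]
side 93 ((518.429443359375, 62.381778717041016), (95.09879302978516, 11.954349517822266), 77.57598114013672)
```

Request:
apply_moves --increments '[0, 0, 0, 0, 0, -0.146, 1, -0.015, -0.02, 0, 0, 0, 0, 1, -0.024, -0.032, 0, 0, 0, 0, 1, -0.024, -0.032, 0, 0, 0, 0, 1, -0.024, -0.032, 0, 0, 0, 0, 1, -0.024, -0.032, 0, 0, 0, 0, 1, -0.024, -0.032, 0, 0, 0, 0, 1, -0.024, -0.032, 0, 0, 0, 0, 1, -0.024, -0.032, 0, 0, 0, 0, 1, -0.024, -0.032, 0, 0, 0, 0, 1]' --newtons 20

```text
t: 1.9
position: [384.4, 313.6, 215.9]
tool_rot: [0.111, 0.994, 0.0, 0.0]
ft_force: [0.7, 0.2, -0.3]
opening: 0.114
```

Request:
apply_moves --increments '[-0.026, -0.036, 0, 0, 0, 0, 1, -0.026, -0.036, 0, 0, 0, 0, 1, -0.026, -0.036, 0, 0, 0, 0, 1, -0.026, -0.036, 0, 0, 0, 0, 1, -0.026, -0.036, 0, 0, 0, 0, 1, -0.018, -0.024, 0, 0, 0, 0, 1, -0.01, -0.012, 0, 0, 0, 0, 1, 0, 0, 0.02, 0, 0, 0, 1, 0, 0, 0, 0, 0, 0, 1]'

```text
t: 2.8
position: [488.8, 69.4, 193.3]
tool_rot: [0.111, 0.994, -0.0, -0.002]
ft_force: [0.2, 0.4, 0.6]
opening: 0.007
```

```bash
python3 - <<'E'
from h import *
o=readout.get_obs(); print(o['t'],o['position'],o['tool_rot'],o['opening'])
im,d=snap('wrist','w1.png'); W=cloud('wrist',d,o)
X,Y,Z=W[...,0],W[...,1],W[...,2]
near=(abs(X-580)<200)&(abs(Y-50)<200)&(d>0)
m=near&(Z>69)&(Z<82)
r=cv2.minAreaRect(np.stack([X[m],Y[m]],1).astype(np.float32)); print(m.sum(),r)
print(np.histogram(Z[near],bins=np.arange(-10,95,5)))
snap('side','s1.png')
E
```

```text
2.8 [488.83333175  69.4290377  193.34230928] [ 1.11155876e-01  9.93800373e-01 -2.29049740e-04 -2.26647248e-03] 0.006517768486022144
1025 ((520.6591186523438, 62.790618896484375), (99.0888900756836, 11.82308578491211), 77.2464828491211)
(array([    0, 29138,  7835,   372,  1058,   687,   468,  1077,   602,
         298,   288,   384,  1759,  5996,  4557,   107,   989,    21,
           0,     0]), array([-10,  -5,   0,   5,  10,  15,  20,  25,  30,  35,  40,  45,  50,
        55,  60,  65,  70,  75,  80,  85,  90]))
```

View pics/w1.png

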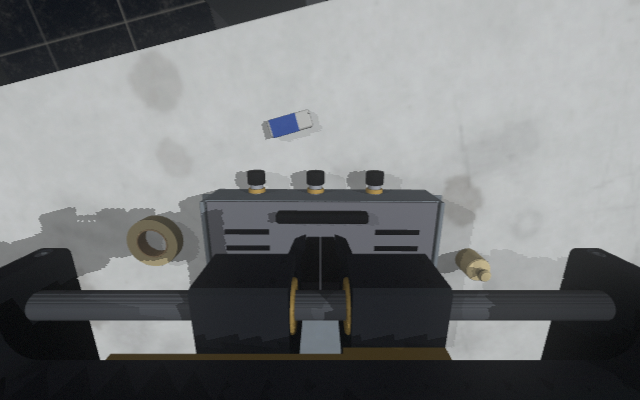

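View pics/s1.png

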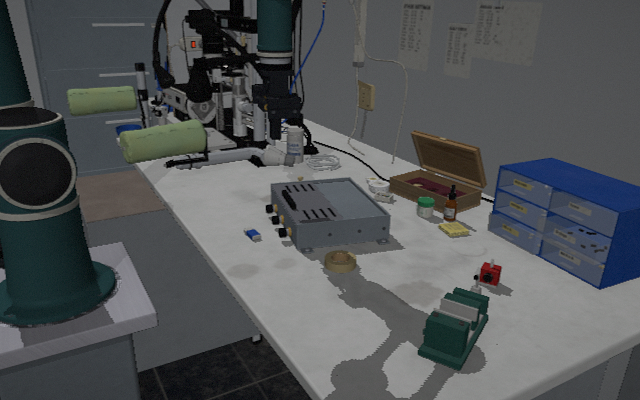

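Request:
apply_moves --increments '[0, 0, 0.03, 0, 0, 0, 1, 0, 0, 0.04, 0, 0, 0, 1, 0, 0, 0.035, 0, 0, 0, 1, 0, 0, 0.015, 0, 0, 0, 1, 0, 0, 0.006, 0, 0, 0, 1, 0, 0, 0, 0, 0, 0, 1]'

```text
t: 3.5
position: [490.4, 70.3, 69.6]
tool_rot: [0.11, 0.994, -0.0, -0.0]
ft_force: [-0.1, 0.1, 0.5]
opening: 0.005
```

```bash
python3 - <<'E'
from h import *
print(readout.get_obs())
im,d=snap('side','s2.png'); cv2.imwrite('pics/s2c.png',cv2.resize(im[120:270,220:440,::-1],None,fx=3.5,fy=3.5))
E
```

```text
{'t': 3.5, 'q': array([ 9.20030072e-02,  6.76916550e-02,  2.12199840e+00,  1.30623313e-04,
        9.52471195e-01, -1.25822866e+00]), 'qd': array([-0.00545892, -0.02014859, -0.02694951, -0.00015718,  0.00834998,
       -0.00103467]), 'tau': array([ 1.84869401e-03, -3.32713759e+01, -2.97486949e+01,  8.29889963e-03,
       -9.16415476e-03,  1.29494216e-03]), 'position': array([490.41068064,  70.29159257,  69.64102985]), 'tool_rot': array([ 1.10096559e-01,  9.93920854e-01, -4.99444729e-06, -2.89191609e-04]), 'ft_force': array([-0.07648616,  0.1293644 ,  0.54070912]), 'moment': array([ 0.05380325,  0.02026836, -0.02815415]), 'opening': 0.005347199770757222}
```

View pics/s2c.png

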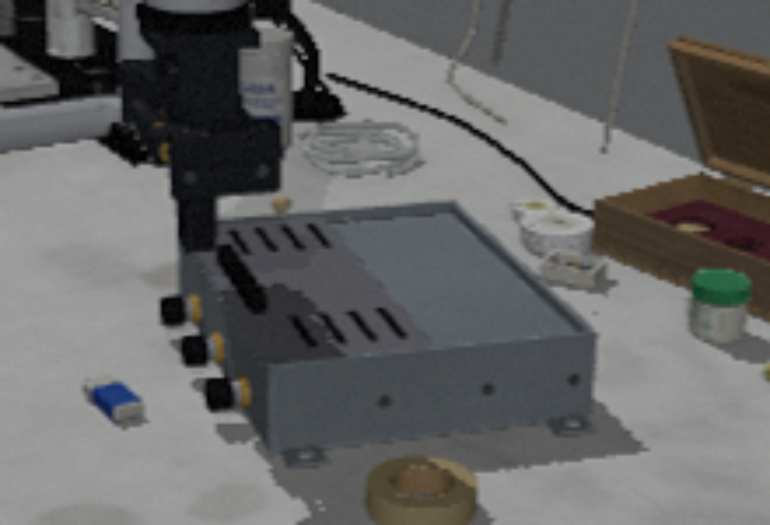

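```bash
python3 - <<'E'
from h import *
im,d=cams.snapshot('side'); W=cloud('side',d); o=readout.get_obs()
c=cams.camera_info('side'); f=200/np.tan(np.radians(c['vfov']/2))
def pr(p):
    q=R.from_quat(c['attitude']).as_matrix().T@(np.array(p)-c['origin']); return c['cx']+f*q[0]/-q[2], c['cy']-f*q[1]/-q[2]
for p in (o['position'],[520,63.5,68]):
    u,v=pr(p);print(u,v,((u-220)*3.5,(v-120)*3.5))
for v in range(170,202,2):
    print(v,[tuple(np.round(W[v,u]).astype(int)) for u in (272,276,280)], im[v,276])
E
```

```text
277.17723369713167 198.4003553929201 (np.float64(200.12031793996084), np.float64(274.4012438752203))
289.08212655278606 198.58329165878186 (np.float64(241.78744293475123), np.float64(275.0415208057365))
170 [(np.int64(444), np.int64(-5), np.int64(171)), (np.int64(452), np.int64(-8), np.int64(171)), (np.int64(460), np.int64(-12), np.int64(171))] [33 35 38]
172 [(np.int64(444), np.int64(-6), np.int64(167)), (np.int64(452), np.int64(-8), np.int64(166)), (np.int64(461), np.int64(-10), np.int64(165))] [19 20 24]
174 [(np.int64(444), np.int64(-5), np.int64(162)), (np.int64(452), np.int64(-8), np.int64(162)), (np.int64(461), np.int64(-10), np.int64(161))] [18 21 24]
176 [(np.int64(444), np.int64(-5), np.int64(158)), (np.int64(454), np.int64(-5), np.int64(156)), (np.int64(492), np.int64(54), np.int64(132))] [22 23 23]
178 [(np.int64(483), np.int64(78), np.int64(121)), (np.int64(483), np.int64(58), np.int64(127)), (np.int64(493), np.int64(56), np.int64(126))] [18 17 19]
180 [(np.int64(483), np.int64(79), np.int64(116)), (np.int64(484), np.int64(59), np.int64(122)), (np.int64(491), np.int64(53
[... 864 characters left out ...]
np.int64(141), np.int64(58)), (np.int64(529), np.int64(131), np.int64(60))] [75 75 82]
194 [(np.int64(531), np.int64(183), np.int64(37)), (np.int64(522), np.int64(139), np.int64(54)), (np.int64(524), np.int64(122), np.int64(59))] [65 71 73]
196 [(np.int64(533), np.int64(187), np.int64(30)), (np.int64(520), np.int64(136), np.int64(49)), (np.int64(518), np.int64(108), np.int64(59))] [57 60 64]
198 [(np.int64(531), np.int64(184), np.int64(25)), (np.int64(521), np.int64(139), np.int64(43)), (np.int64(513), np.int64(98), np.int64(59))] [54 59 63]
200 [(np.int64(533), np.int64(187), np.int64(18)), (np.int64(521), np.int64(138), np.int64(38)), (np.int64(512), np.int64(97), np.int64(54))] [55 60 64]
```

```bash
python3 - <<'E'
from h import *
o=readout.get_obs()
a,d=cams.snapshot('scene'); b,e=cams.snapshot('wrist')
c=cams.camera_info('scene'); f=200/np.tan(np.radians(c['vfov']/2))
q=R.from_quat(c['attitude']).as_matrix().T@(np.array(o['position'])-c['origin']); print(c['cx']+f*q[0]/-q[2], c['cy']-f*q[1]/-q[2])
cv2.imwrite('pics/a3.png',np.vstack([cv2.resize(a[130:330,200:440,::-1],None,fx=2.5,fy=2.5)])); cv2.imwrite('pics/b3.png',b[:,:,::-1])
T=np.array(cams.camera_info('wrist')['tool_from_camera']);print(T)
c=cams.camera_info('wrist');f=200/np.tan(np.radians(c['vfov']/2))
q=np.linalg.inv(T)@[0,0,0,1];print(c['cx']+f*q[0]/-q[2], c['cy']-f*q[1]/-q[2],q)
E
```

```text
318.9402176984824 248.56380878801232
[[ 6.52069103e-04  9.59543712e-01  2.81558946e-01  7.13420568e+01]
 [ 9.99999787e-01 -6.36672796e-04 -1.46163306e-04 -4.91265790e-01]
 [ 3.90108410e-05  2.81558982e-01 -9.59543922e-01 -1.68518247e+02]
 [ 0.00000000e+00  0.00000000e+00  0.00000000e+00  1.00000000e+00]]
320.60261826417315 233.68922982706573 [   0.45131977  -21.0083087  -181.78772579    1.        ]
```

View pics/a3.png

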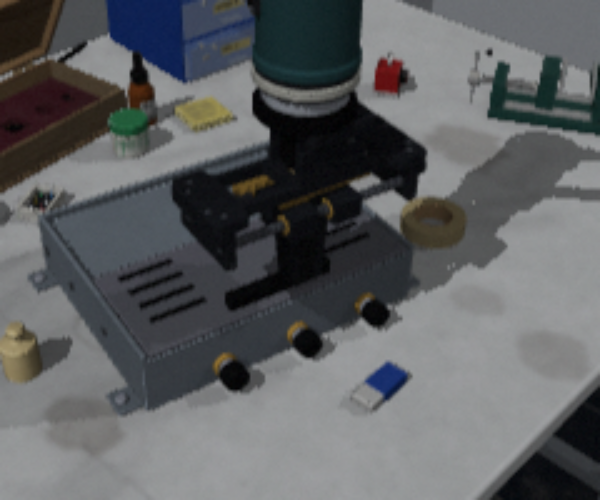

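View pics/b3.png

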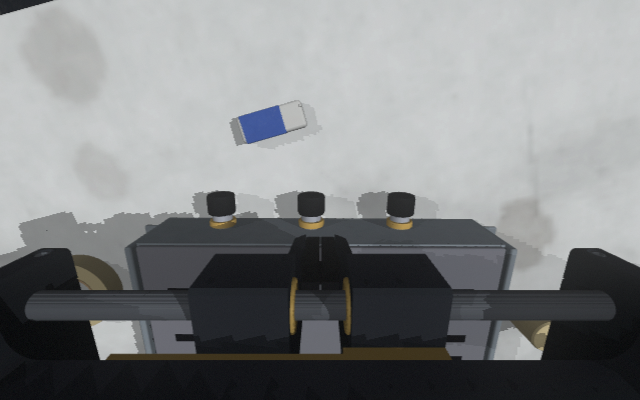

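```bash
python3 - <<'E'
from h import *
o=readout.get_obs()
im,d=cams.snapshot('wrist'); c=cams.camera_info('wrist'); f=200/np.tan(np.radians(c['vfov']/2))
v,u=np.mgrid[0:400,0:640]
P=np.stack([(u-c['cx'])/f*d,-(v-c['cy'])/f*d,-d],-1);T=np.array(c['tool_from_camera']); P=P@T[:3,:3].T+T[:3,3]
for v in range(222,262,2): print(v,[tuple(np.round(P[v,u]).astype(int).tolist()) for u in (300,310,330,342)],im[v,310])
im,d=cams.snapshot('scene'); W=cloud('scene',d)
L=W-o['position']; m=(d>0)&(abs(L[...,0])<40)&(abs(L[...,1])<40)&(L[...,2]>-15)&(L[...,2]<60)
a=L[m]@R.from_quat(o['tool_rot']).as_matrix()
m2=(abs(a[:,0])<14)&(abs(a[:,1])<25)
print(np.histogram(a[m2][:,2],bins=np.arange(-60,16,5)))
b=a[m2]; 
for lo in range(-50,15,5):
    s=b[(b[:,2]>=lo)&(b[:,2]<lo+5)]
    if len(s): print(lo,len(s),s.min(0).round(),s.max(0).round())
E
```

```text
222 [(-10, -16, 47), (-9, -8, 44), (-15, 8, 60), (-15, 18, 60)] [128 122 108]
224 [(-11, -16, 46), (-9, -8, 40), (-15, 8, 56), (-15, 18, 56)] [178 148  84]
226 [(-13, -16, 46), (-11, -8, 41), (-14, 8, 50), (-15, 18, 51)] [178 147  84]
228 [(-15, -16, 47), (-13, -8, 41), (-15, 8, 47), (-15, 17, 47)] [176 146  83]
230 [(-15, -16, 42), (-15, -8, 42), (-15, 8, 43), (-15, 17, 44)] [74 76 80]
232 [(-15, -16, 38), (-15, -8, 38), (-15, 7, 39), (-15, 17, 39)] [70 74 78]
234 [(-14, -16, 34), (-15, -8, 34), (-15, 7, 34), (-15, 16, 35)] [70 74 77]
236 [(9, -11, -24), (-14, -8, 30), (-15, 7, 30), (-15, 16, 32)] [60 62 66]
238 [(10, -11, -28), (8, -6, -25), (8, 5, -24), (9, 11, -28)] [31 32 32]
240 [(9, -11, -30), (8, -6, -27), (8, 5, -27), (9, 11, -30)] [29 30 30]
242 [(9, -11, -33), (7, -6, -29), (8, 5, -30), (9, 11, -32)] [26 27 26]
244 [(9, -11, -34), (8, -6, -32), (8, 5, -32), (10, 11, -36)] [25 25 24]
246 [(9, -10, -37), (8, -6, -34), (7, 5, -34), (9, 11, -36)] [26 26 27]
248 [(9, -10, -40), (8, -5, -37), (7, 5, -36), (9, 10, -39)] [27 26 26]
250 [(9, -10, -42), (7, -5, -38), (7, 5, -38), (9
[... 174 characters left out ...]
[(9, -10, -48), (7, -5, -44), (7, 4, -44), (9, 10, -47)] [24 25 24]
258 [(9, -10, -50), (8, -5, -47), (8, 4, -48), (9, 10, -50)] [25 26 26]
260 [(8, -10, -49), (9, -5, -51), (8, 4, -49), (9, 10, -51)] [25 24 24]
(array([36, 39, 36, 31, 36, 30, 24,  3,  0,  0,  0,  0,  0,  6, 18]), array([-60, -55, -50, -45, -40, -35, -30, -25, -20, -15, -10,  -5,   0,
         5,  10,  15]))
-50 36 [ -7. -16. -50.] [ 12.  16. -45.]
-45 31 [ -8. -13. -45.] [ 12.  15. -40.]
-40 36 [ -6. -14. -40.] [ 12.  15. -35.]
-35 30 [ -9. -14. -35.] [ 12.  14. -30.]
-30 24 [-10. -12. -30.] [ 11.  14. -25.]
-25 3 [  7.  -9. -24.] [  9.   7. -23.]
5 6 [-13. -22.   8.] [-13.  11.  10.]
10 18 [-14. -24.  10.] [-12.  23.  14.]
```

Request:
apply_moves --increments '[0, 0, 0.008, 0, 0, 0, 1, 0, 0, 0.01, 0, 0, 0, 1, 0, 0, 0.008, 0, 0, 0, 1, 0, 0, 0, 0, 0, 0, 1, -0.004, 0, 0, 0, 0, 0, 1, -0.004, 0, 0, 0, 0, 0, 1, 0, 0, 0, 0, 0, 0, 1]'

```text
t: 4.5
position: [499.6, 67.8, 44.1]
tool_rot: [0.111, 0.994, 0.0, 0.001]
ft_force: [0.4, 1.2, 0.4]
opening: 0.002
```

```bash
python3 - <<'E'
from h import *
o=readout.get_obs(); print(o['position'],o['ft_force'],o['tau'][:3])
im,d=snap('side','s4.png'); cv2.imwrite('pics/s4c.png',cv2.resize(im[120:270,220:440,::-1],None,fx=3.5,fy=3.5))
W=cloud('side',d); A=R.from_quat(o['tool_rot']).as_matrix(); a=(W-o['position'])@A
m=(d>0)&(abs(a[...,0])<12)&(abs(a[...,1])<30)&(a[...,2]<20)&(a[...,2]>-60); print(np.histogram(a[m][:,2],bins=np.arange(-60,21,4)))
E
```

```text
[499.60010137  67.78346699  44.11617072] [0.36557178 1.20817641 0.36482772] [-2.69819942e-02 -3.53292274e+01 -2.89177752e+01]
(array([16, 14, 22, 17, 17, 16, 15, 22, 10,  6,  5, 15,  8, 11,  7,  8, 10,
        9, 17, 19]), array([-60, -56, -52, -48, -44, -40, -36, -32, -28, -24, -20, -16, -12,
        -8,  -4,   0,   4,   8,  12,  16,  20]))
```

View pics/s4c.png

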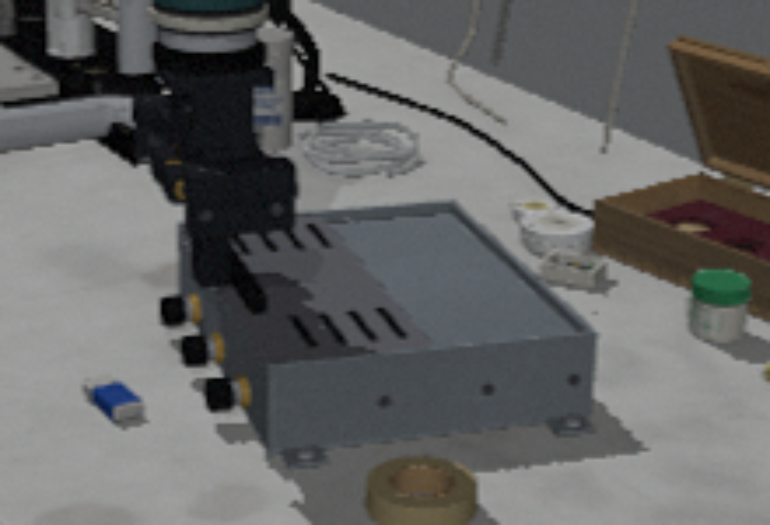

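Request:
apply_moves --increments '[-0.004, 0, 0, 0, 0, 0, 1, -0.006, 0, 0, 0, 0, 0, 1, -0.01, 0, 0, 0, 0, 0, 1, -0.01, 0, 0, 0, 0, 0, 1, -0.01, 0, 0, 0, 0, 0, 1, -0.01, 0, 0, 0, 0, 0, 1, 0, 0, 0, 0, 0, 0, 1]'

```text
t: 5.25
position: [549.6, 56.5, 44.0]
tool_rot: [0.111, 0.994, 0.0, 0.001]
ft_force: [0.3, 0.1, 0.6]
opening: 0.006
```

```bash
python3 - <<'E'
from h import *
o=readout.get_obs(); print(o['position'],o['ft_force'])
im,d=snap('side','s5.png'); im2,_=cams.snapshot('scene')
cv2.imwrite('pics/s5c.png',np.vstack([cv2.resize(im[120:270,220:440,::-1],None,fx=2,fy=2),cv2.resize(im2[150:300,200:420,::-1],None,fx=2,fy=2)[:300]]))
E
```

```text
[549.57803206  56.51677382  43.99743977] [0.32852432 0.05665872 0.60676586]
```

View pics/s5c.png

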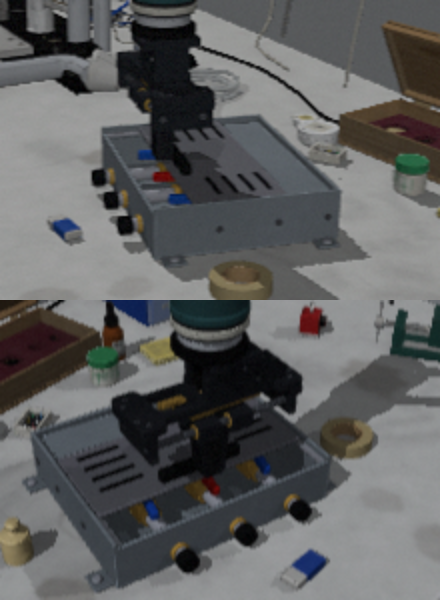

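Request:
apply_moves --increments '[-0.008, 0, 0, 0, 0, 0, 1, -0.01, 0, 0, 0, 0, 0, 1, -0.01, 0, 0, 0, 0, 0, 1, -0.01, 0, 0, 0, 0, 0, 1, -0.01, 0, 0, 0, 0, 0, 1, -0.006, 0, 0, 0, 0, 0, 1, -0.004, 0, 0, 0, 0, 0, 1, 0, 0, 0, 0, 0, 0, 1]'

```text
t: 6.15
position: [604.9, 44.0, 43.9]
tool_rot: [0.111, 0.994, 0.0, 0.001]
ft_force: [-0.6, 0.5, -0.7]
opening: 0.007
```

Request:
apply_moves --increments '[-0.002, 0, 0, 0, 0, 0, 1, -0.002, 0, 0, 0, 0, 0, 1, 0, 0, 0, 0, 0, 0, 1]'

```text
t: 6.45
position: [606.3, 43.7, 43.8]
tool_rot: [0.111, 0.994, 0.0, -0.001]
ft_force: [-4.6, 0.9, 2.9]
opening: 0.009
```

Request:
apply_moves --increments '[-0.002, 0, 0, 0, 0, 0, 1, -0.001, 0, 0, 0, 0, 0, 1, 0, 0, 0, 0, 0, 0, 1]'

```text
t: 6.75
position: [606.4, 43.7, 43.6]
tool_rot: [0.111, 0.994, 0.0, -0.004]
ft_force: [-12.5, 3.5, 10.5]
opening: 0.004
```

Request:
apply_moves --increments '[0.006, 0, 0, 0, 0, 0, 1, 0.01, 0, 0, 0, 0, 0, 1, 0.015, 0, -0.01, 0, 0, 0, 1, 0.03, 0, -0.03, 0, 0, 0, 1, 0.04, 0, -0.03, 0, 0, 0, 1, 0.04, 0, -0.03, 0, 0, 0, 1, 0.03, 0, -0.02, 0, 0, 0, 1, 0, 0, 0, 0, 0, 0, 1]'

```text
t: 7.55
position: [442.9, 81.0, 166.8]
tool_rot: [0.11, 0.994, 0.001, 0.003]
ft_force: [0.3, 0.2, 0.5]
opening: 0.006
```

```bash
python3 - <<'E'
from h import *
o=readout.get_obs(); print(o['position'],o['ft_force'],o['t'])
a,_=snap('wrist','w6.png')
for l in ['red_tip','red_valve','blue1_tip','blue1_valve','box','cover_grip']: print('w',l,[(np.round(r['location']),round(r['p'],2)) for r in finder.tip_of('wrist',l)[:3]])
b,_=snap('scene','a6.png')
for l in ['red_tip','red_valve','blue1_tip','cover_grip']: print('s',l,[(np.round(r['location']),round(r['p'],2)) for r in finder.tip_of('scene',l)[:3]])
b,_=snap('side','s6.png')
for l in ['red_tip','red_valve','blue1_tip','cover_grip']: print('side',l,[(np.round(r['location']),round(r['p'],2)) for r in finder.tip_of('side',l)[:3]])
cv2.imwrite('pics/s6c.png',cv2.resize(b[120:270,220:440,::-1],None,fx=3.5,fy=3.5))
E
```

```text
[442.89489969  81.03458319 166.80783713] [0.30590209 0.20113871 0.50646252] 7.55
w red_tip []
w red_valve [(array([416.,  48.,   1.]), 0.52)]
w blue1_tip []
w blue1_valve []
w box []
w cover_grip [(array([615.,  40.,  67.]), 0.82)]
s red_tip [(array([534.,  57.,  44.]), 0.53)]
s red_valve [(array([582.,  41.,   4.]), 0.84)]
s blue1_tip [(array([556., 130.,  44.]), 0.51), (array([566.,  56.,  -1.]), 0.37)]
s cover_grip [(array([618.,  44.,  70.]), 0.8)]
side red_tip [(array([536.,  59.,  40.]), 0.69), (array([ 524., -167.,   -4.]), 0.51)]
side red_valve [(array([586.,  41.,   4.]), 0.87)]
side blue1_tip [(array([554., 128.,  45.]), 0.57)]
side cover_grip [(array([613.,  41.,  68.]), 0.94), (array([ 525., -164.,    1.]), 0.59)]
```

View pics/w6.png

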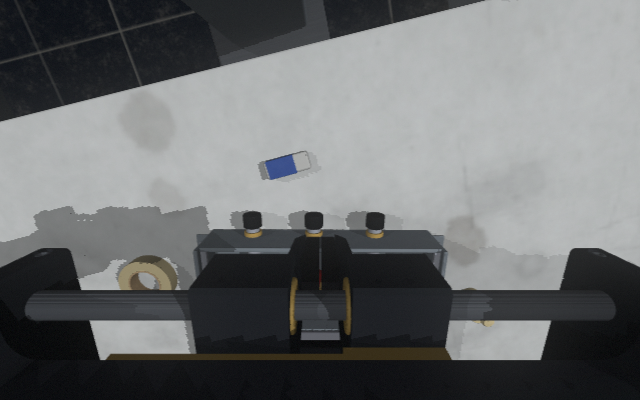

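View pics/s6c.png

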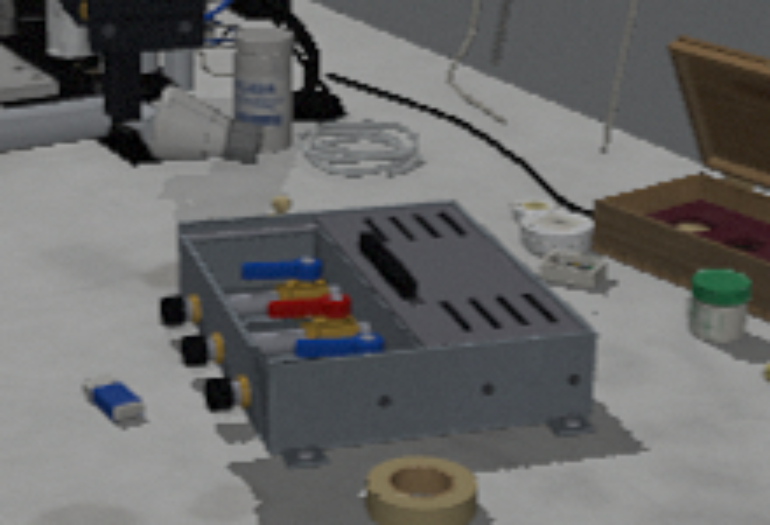

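```bash
python3 - <<'E'
from h import *
o=readout.get_obs(); A=R.from_quat(o['tool_rot']).as_matrix()
pts=[]
for n in ['scene','side','wrist']:
    im,d=cams.snapshot(n); a=(cloud(n,d,o)-o['position'])@A; pts.append(a[d>0].reshape(-1,3))
for i,a in enumerate(pts):
  a=a[(abs(a[:,0])<80)&(abs(a[:,1])<110)&(a[:,2]<20)&(a[:,2]>-140)]
  print(i)
  for lo in range(-132,-16,6):
    s=a[(a[:,2]>=lo)&(a[:,2]<lo+6)]
    if len(s)>3: print(lo,len(s),np.percentile(s,2,axis=0).round()[:2],np.percentile(s,98,axis=0).round()[:2])
# wrist finger bottom row
E
```

```text
0
-132 1267 [-28. -90.] [35. 94.]
-126 399 [-21. -85.] [36. 94.]
-120 244 [-26. -89.] [35. 92.]
-114 363 [-17. -81.] [35. 91.]
-108 409 [-20. -79.] [35. 86.]
-102 290 [-27. -79.] [35. 86.]
-96 200 [-29. -83.] [35. 86.]
-90 39 [-27. -79.] [30. 86.]
-84 5 [ 10. -16.] [ 12. -12.]
-78 28 [  1. -17.] [12. 19.]
-72 63 [ -8. -16.] [11. 18.]
-66 65 [ -9. -15.] [12. 17.]
-60 62 [ -9. -15.] [12. 17.]
-54 60 [ -7. -14.] [11. 16.]
-48 56 [ -7. -13.] [11. 15.]
-42 55 [ -8. -13.] [12. 15.]
-36 53 [ -8. -14.] [12. 15.]
-30 29 [ -7. -11.] [11. 14.]
1
-132 286 [-29. -95.] [35. 84.]
-126 143 [-30. -96.] [35. 69.]
-120 110 [-33. -95.] [35. 81.]
-114 129 [-30. -94.] [35. 83.]
-108 154 [-32. -87.] [35. 81.]
-102 134 [-31. -88.] [35. 81.]
-96 124 [-32. -89.] [35. 79.]
-90 55 [-30. -87.] [35. 82.]
-72 11 [ -8. -20.] [ 11. -12.]
-66 29 [ -8. -19.] [11. -4.]
-60 35 [ -9. -19.] [12. 15.]
-54 28 [ -8. -18.] [12. 15.]
-48 32 [ -8. -20.] [12. 13.]
-42 25 [ -8. -19.] [11. 10.]
-36 29 [ -8. -17.] [11. 10.]
-30 22 [ -8. -16.] [11.  9.]
-24 9 [ -4. -11.] [11.  7.]
2
-132 7701 [ 21. -58.] [23. 57.]
-126 16910 [ 21. -63.] [24. 62.]
-120 1994 [ 16. -66.] [26. 65.]
-114 16374 [ 15. -78.] [33. 77.]
-108 16262 [  9. -79.] [33. 78.]
-102 8456 [  2. -81.] [33. 80.]
-96 4708 [ -4. -83.] [33. 82.]
-90 1504 [ -9. -81.] [33. 81.]
-84 87 [-13.  -8.] [1. 7.]
-78 58 [-11.  -9.] [10.  8.]
-72 428 [-10.  -9.] [10.  8.]
-66 363 [  7. -10.] [10.  9.]
-60 305 [  7. -11.] [10. 10.]
-54 293 [  7. -12.] [10. 10.]
-48 394 [ -2. -15.] [10. 13.]
-42 385 [ -7. -14.] [10. 13.]
-36 269 [  7. -14.] [10. 13.]
-30 224 [  7. -13.] [10. 12.]
-24 42 [ 7. -9.] [9. 8.]
```

Request:
apply_moves --increments '[0, 0, 0, 0, 0, 0.143, 1, 0, 0, 0, 0, 0, 0.143, 1, 0, 0, 0, 0, 0, 0.143, 1, 0, 0, 0, 0, 0, 0.143, 1, 0, 0, 0, 0, 0, 0.143, 1, 0, 0, 0, 0, 0, 0.143, 1, 0, 0, 0, 0, 0, 0.143, 1, 0, 0, 0, 0, 0, 0.143, 1, 0, 0, 0, 0, 0, 0.143, 1, 0, 0, 0, 0, 0, 0.143, 1]'

```text
t: 9.55
position: [443.7, 80.2, 163.7]
tool_rot: [0.737, 0.676, 0.0, 0.0]
ft_force: [0.2, 0.1, 0.1]
opening: 0.004
```

Request:
apply_moves --increments '[0, 0, 0, 0, 0, 0.141, 1, 0, 0, 0, 0, 0, 0, 1, 0, 0, 0, 0, 0, 0, 1]'

```text
t: 9.85
position: [443.7, 80.2, 163.7]
tool_rot: [0.78, 0.626, 0.0, 0.0]
ft_force: [-0.5, 0.3, 0.3]
opening: 0.005
```

```bash
cat >> h.py <<'E'
O=np.array([559,54.7]); th=np.radians(-12.7); bx=np.array([np.cos(th),np.sin(th)]); by=np.array([-np.sin(th),np.cos(th)])
def B(p): p=np.asarray(p)[...,:2]-O; return np.stack([p@bx,p@by],-1)
E
python3 - <<'E'
from h import *
o=readout.get_obs(); print(o['t'],o['position'],B(o['position']),o['tool_rot'],o['q'])
A=R.from_quat(o['tool_rot']).as_matrix(); print(A, np.degrees(np.arctan2(A[1,1],A[0,1])))
pts=[]; 
for n in ['scene','side','wrist']:
    im,d=snap(n,n+'7.png'); W=cloud(n,d,o)
    b=B(W); hsv=cv2.cvtColor(im,cv2.COLOR_RGB2HSV)
    z=W[...,2]; base=(d>0)&(z>33)&(z<58)&(abs(b[...,0])<50)&(abs(b[...,1])<125)&(hsv[...,1]>130)
    for col,m in (('red',base&((hsv[...,0]<6)|(hsv[...,0]>172))),('blue',base&(hsv[...,0]>100)&(hsv[...,0]<130))):
        for y0 in (-80,-8,64):
            s=b[m&(abs(b[...,1]-y0-4)<30)]
            if len(s)>10:
                r=cv2.minAreaRect(s.astype(np.float32)); mx=np.median(s[s[:,0]<-5],0) if (s[:,0]<-5).any() else None
                print(n,col,y0,len(s),s.min(0).round(),s.max(0).round(),np.round(r[0]),np.round(r[1]),round(r[2],1),mx)
E
```

```text
9.85 [443.70189603  80.16881066 163.66139571] [-118.07650463   -0.50214593] [7.80028586e-01 6.25743878e-01 3.06135978e-05 5.09177071e-05] [ 1.23544507e-01 -1.29487580e-01  2.12091516e+00 -5.97581347e-05
  1.15005951e+00  3.42195588e-01]
[[ 2.16889196e-01  9.76196222e-01  1.11481850e-04]
 [ 9.76196228e-01 -2.16889193e-01 -4.11219913e-05]
 [-1.59639241e-05  1.17747077e-04 -9.99999993e-01]] -12.526385817515209
scene red -8 119 [-22. -17.] [34.  4.] [ 6. -2.] [20. 55.] 77.5 [-16.44170409  -0.81981775]
scene blue -80 112 [-23. -88.] [ 34. -66.] [  5. -77.] [20. 58.] 86.2 [-16.03373086 -70.37021559]
scene blue 64 123 [-22.  56.] [35. 76.] [ 6. 66.] [19. 57.] 88.9 [-16.45890185  72.88951056]
side red -8 113 [-23. -22.] [35.  0.] [  6. -12.] [58. 22.] 2.6 [-13.51304781  -7.35907952]
side blue -80 119 [-22. -93.] [ 33. -69.] [  5. -81.] [22. 55.] 87.1 [-14.61380654 -76.05850766]
side blue 64 112 [-22.  47.] [35. 75.] [ 6. 67.] [24. 56.] 70.0 [-14.62554678  67.73436736]
wrist red -8 643 [-21. -17.] [37.  3.] [ 8. -6.] [20. 58.] 86.9 [-13.1407398   -2.57012718]
wrist blue -80 507 [-21. -90.] [ 36. -67.] [  9. -73.] [21. 58.] 68.6 [-14.22286828 -68.87936169]
wrist blue 64 736 [-21.  54.] [37. 75.] [ 8. 64.] [21. 58.] 88.9 [-13.10597041  70.44076878]
```

Request:
apply_moves --increments '[-0.008, 0.023, 0, 0, 0, 0, 1, -0.012, 0.035, 0, 0, 0, 0, 1, -0.012, 0.035, 0.01, 0, 0, 0, 1, -0.003, 0.01, 0.03, 0, 0, 0, 1, 0, 0, 0.03, 0, 0, 0, 1, 0, 0, 0.025, 0, 0, 0, 1, 0, 0, 0, 0, 0, 0, 1]'

```text
t: 10.7
position: [532.8, 23.2, 64.5]
tool_rot: [0.781, 0.625, -0.003, -0.003]
ft_force: [-1.1, 0.4, -0.7]
opening: 0.004
```

```bash
python3 - <<'E'
from h import *
o=readout.get_obs(); print(o['t'],o['position'],B(o['position']))
im,d=cams.snapshot('side');im2,d2=cams.snapshot('scene');w,_=cams.snapshot('wrist')
for n,dd in (('side',d),('scene',d2)):
    W=cloud(n,dd); a=(W-o['position'])@R.from_quat(o['tool_rot']).as_matrix(); 
    m=(dd>0)&(abs(a[...,0])<14)&(abs(a[...,1])<25)&(a[...,2]<5)&(a[...,2]>-60);print(np.histogram(a[m][:,2],bins=np.arange(-60,6,4))[0], a[m].min(0),a[m].max(0))
cv2.imwrite('pics/c8.png',np.hstack([cv2.resize(im[130:260,230:400,::-1],(400,306)),cv2.resize(im2[170:300,210:380,::-1],(400,306))]))
cv2.imwrite('pics/w8.png',w[:,:,::-1])
E
```

```text
10.7 [532.81355056  23.19448686  64.50162754] [-18.61941854 -36.49170791]
[30 26 22 25 24 25 18 22 19  9  0  0  0  0  0  0] [-13.308489   -18.43160424 -59.99211432] [ 11.18792564  15.089029   -20.42266662]
[26 22 26 25 22 19 22 13  3  0  0  0  0  0  0  0] [ -9.76904875 -16.64764661 -59.74233255] [ 11.93174072  17.98449598 -26.06274588]
```

View pics/c8.png

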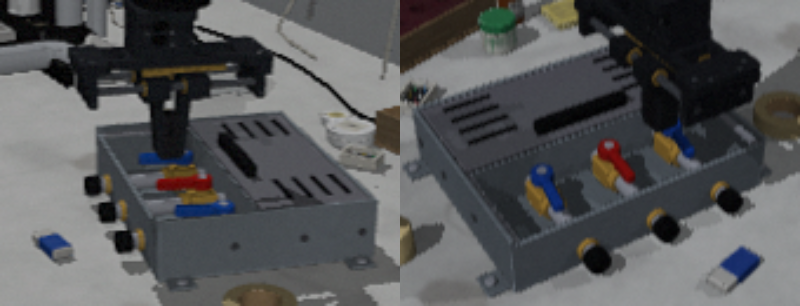

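View pics/w8.png

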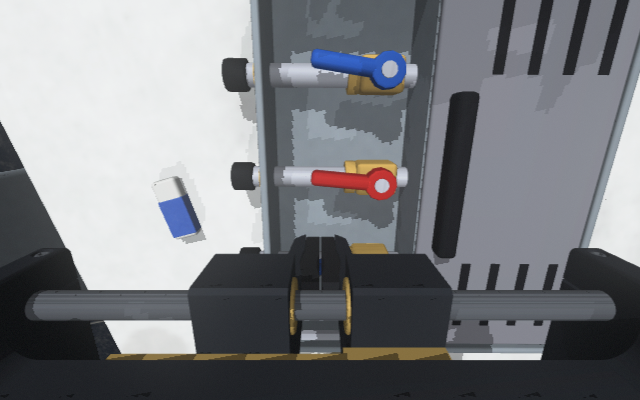

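Request:
apply_moves --increments '[0, 0.003, 0.015, 0, 0, 0, 1, 0, 0, 0.015, 0, 0, 0, 1, 0, 0, 0.01, 0, 0, 0, 1, 0, 0, 0.006, 0, 0, 0, 1, 0, 0, 0, 0, 0, 0, 1]'

```text
t: 11.35
position: [538.0, 22.7, 21.0]
tool_rot: [0.781, 0.624, -0.001, -0.001]
ft_force: [-0.2, -0.4, 0.1]
opening: 0.006
```

```bash
python3 - <<'E'
from h import *
o=readout.get_obs(); print(o['t'],o['position'],B(o['position']),o['ft_force'])
w,d=snap('wrist','w9.png')
E
```

```text
11.35 [538.02889814  22.70452179  21.03902851] [-13.42394985 -35.82311139] [-0.23771603 -0.40488254  0.14855172]
```

View pics/w9.png

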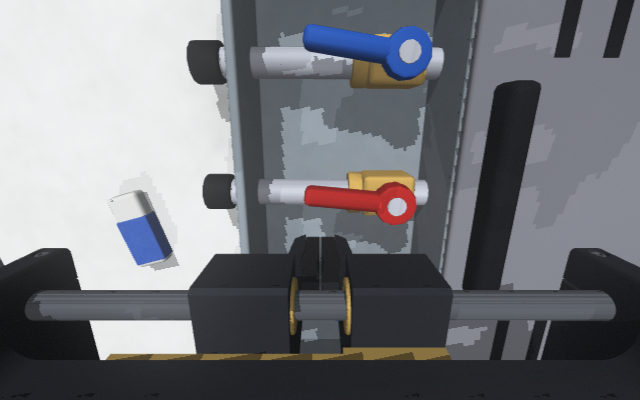

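Request:
apply_moves --increments '[0.003, 0, 0.002, 0, 0, 0, 1, 0.006, 0, 0, 0, 0, 0, 1, 0.005, -0.001, 0, 0, 0, 0, 1, 0.005, -0.001, 0, 0, 0, 0, 1, 0.0045, 0, 0, 0, 0, 0, 1, 0.005, 0.001, 0, 0, 0, 0, 1, 0.005, 0.001, 0, 0, 0, 0, 1, 0, 0, 0, 0, 0, 0, 1]'

```text
t: 12.2
position: [546.9, 56.1, 20.5]
tool_rot: [0.781, 0.625, 0.0, -0.0]
ft_force: [-1.2, 0.1, 0.7]
opening: 0.001
```

```bash
python3 - <<'E'
from h import *
o=readout.get_obs(); print(o['t'],o['position'],B(o['position']),o['ft_force'])
w,d=snap('wrist','w10.png'); a,_=cams.snapshot('scene'); b,_=cams.snapshot('side')
cv2.imwrite('pics/c10.png',np.hstack([cv2.resize(b[130:260,230:400,::-1],(400,306)),cv2.resize(a[170:300,210:380,::-1],(400,306))]))
E
```

```text
12.2 [546.85426746  56.09290977  20.53879277] [-12.15480758  -1.3113616 ] [-1.24435495  0.12482491  0.70727399]
```

View pics/w10.png

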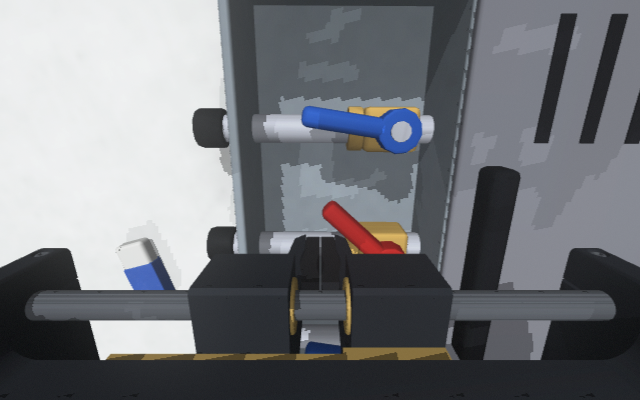

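View pics/c10.png

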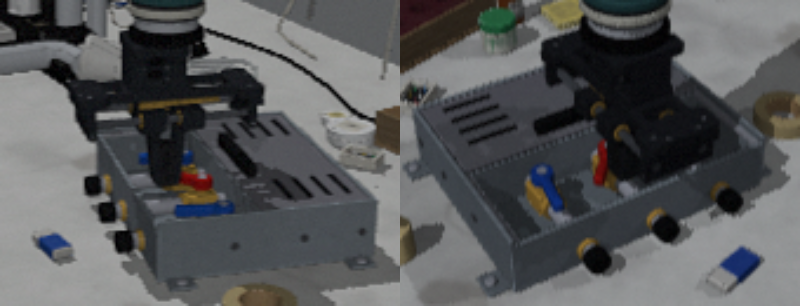

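Request:
apply_moves --increments '[0.005, 0.002, 0, 0, 0, 0, 1, 0.0045, 0.002, 0, 0, 0, 0, 1, 0.004, 0.003, 0, 0, 0, 0, 1, 0.0035, 0.0035, 0, 0, 0, 0, 1, 0.003, 0.004, 0, 0, 0, 0, 1, 0.0025, 0.005, 0, 0, 0, 0, 1, 0, 0, 0, 0, 0, 0, 1]'

```text
t: 13.05
position: [570.7, 73.3, 20.4]
tool_rot: [0.781, 0.624, -0.0, -0.0]
ft_force: [-3.1, 0.4, 1.3]
opening: 0.005
```

```bash
python3 - <<'E'
from h import *
o=readout.get_obs(); print(o['t'],o['position'],B(o['position']),o['ft_force'])
w,d=snap('wrist','w11.png'); a,_=cams.snapshot('scene'); b,_=cams.snapshot('side')
cv2.imwrite('pics/c11.png',np.hstack([cv2.resize(b[130:260,230:400,::-1],(400,306)),cv2.resize(a[170:300,210:380,::-1],(400,306))]))
E
```

```text
13.05 [570.71844931  73.30600163  20.37617272] [ 7.34129327 20.72705392] [-3.08448634  0.37693812  1.26473121]
```

View pics/w11.png

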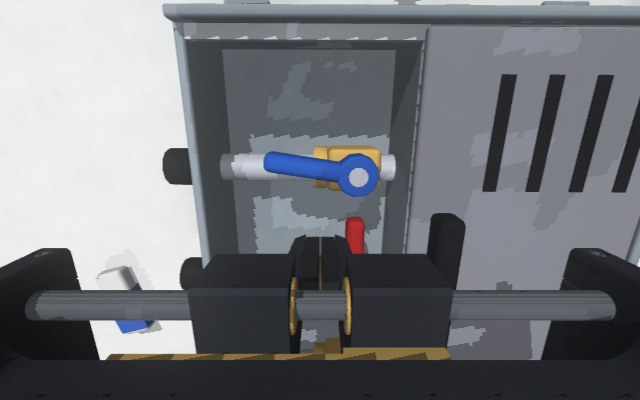

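View pics/c11.png

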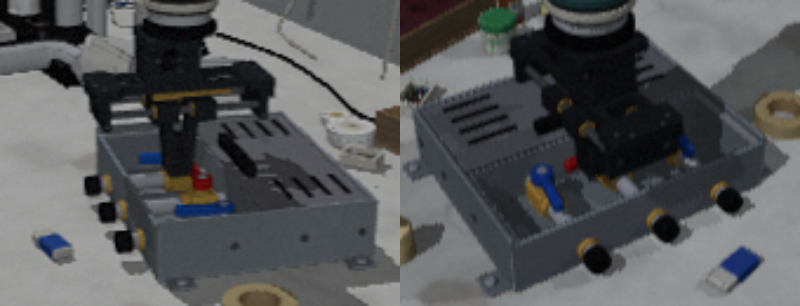

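Nearly square; creep in +x to feel the stop.

Request:
apply_moves --increments '[0, 0.002, 0, 0, 0, 0, 1, 0, 0.002, 0, 0, 0, 0, 1, 0, 0, 0, 0, 0, 0, 1]'

```text
t: 13.5
position: [571.0, 73.2, 20.2]
tool_rot: [0.781, 0.624, -0.002, -0.003]
ft_force: [-10.4, 4.0, 7.2]
opening: 0.004
```

```bash
python3 - <<'E'
from h import *
o=readout.get_obs(); print(o['t'],B(o['position']),o['ft_force'])
E
```

```text
13.5 [ 7.66436651 20.67834439] [-10.40614441   3.98903817   7.23750334]
```

Request:
apply_moves --increments '[0, -0.006, 0, 0, 0, 0, 1, 0, -0.008, 0, 0, 0, 0, 1, 0, 0, -0.02, 0, 0, 0, 1, 0, 0, -0.035, 0, 0, 0, 1, 0, 0, -0.04, 0, 0, 0, 1, -0.02, -0.02, -0.04, 0, 0, 0, 1, -0.04, -0.02, -0.01, 0, 0, 0, 1, -0.04, -0.01, 0, 0, 0, 0, 1, -0.03, 0, 0, 0, 0, 0, 1, 0, 0, 0, 0, 0, 0, 1]'

```text
t: 14.5
position: [483.2, -43.3, 166.4]
tool_rot: [0.782, 0.623, 0.0, 0.001]
ft_force: [-0.8, 0.3, 0.3]
opening: 0.007
```

```bash
python3 - <<'E'
from h import *
o=readout.get_obs(); print(o['t'],o['position'],B(o['position']),o['ft_force'])
for n in ['wrist','scene','side']:
    im,d=snap(n,n+'12.png'); W=cloud(n,d,o); b=B(W); hsv=cv2.cvtColor(im,cv2.COLOR_RGB2HSV); z=W[...,2]
    m=(d>0)&(z>33)&(z<58)&(abs(b[...,0])<50)&(abs(b[...,1])<125)&(hsv[...,1]>130)&((hsv[...,0]<6)|(hsv[...,0]>172))
    s=b[m]
    if len(s)>10: print(n,len(s),s.min(0).round(1),s.max(0).round(1),cv2.minAreaRect(s.astype(np.float32)))
    for l in ['red_tip','blue1_tip','cover_grip','brass_weight','tape_roll','eraser']: print(n,l,[(np.round(r['location']),B(r['location']).round(),round(r['p'],2)) for r in finder.tip_of(n,l)[:2]])
    if n=='side': b=im
cv2.imwrite('pics/c12.png',cv2.resize(im[120:270,220:440,::-1],None,fx=3.5,fy=3.5))
E
```

```text
14.5 [483.17195567 -43.3327298  166.38856751] [ -52.4207531  -112.30482209] [-0.78875491  0.30232729  0.30399684]
wrist 877 [ 15.9 -18.6] [36.9 39.8] ((24.349552154541016, 10.3133544921875), (21.032161712646484, 58.02376174926758), 6.613587856292725)
wrist red_tip [(array([595.,  89.,  43.]), array([28., 42.]), 0.73), (array([560.,  54.,   0.]), array([ 1., -0.]), 0.61)]
wrist blue1_tip []
wrist cover_grip [(array([617.,  39.,  71.]), array([60., -3.]), 0.67)]
wrist brass_weight []
wrist tape_roll [(array([ 520., -165.,   -0.]), array([  10., -222.]), 0.81), (array([582.,  42.,  -0.]), array([26., -7.]), 0.65)]
wrist eraser [(array([416.,  52.,   1.]), array([-139.,  -34.]), 0.87)]
scene 145 [ 13.1 -16.1] [34.5 41.3] ((26.790477752685547, 11.980791091918945), (57.18125915527344, 21.176185607910156), 82.05078125)
scene red_tip [(array([592.,  88.,  44.]), array([25., 40.]), 0.58)]
scene blue1_tip [(array([553., 127.,  42.]), array([-21.,  69.]), 0.48), (array([520., -10.,  44.]), array([-24., -72.]), 0.31)]
scene cover_grip [(array([620.,  43.,  71.]), array([62.,  2.]), 0.87)]
scene brass_weight [(array([643., 242.,   3.]), array([ 41., 201.]), 0.89)]
scene tape_roll [(array([ 523., -169.,   -1.]), array([  14., -226.]), 0.79)]
scene eraser [(array([418.,  48.,   5.]), array([-136.,  -37.]), 0.63)]
side 71 [ 13.4 -18.6] [34.1 39.2] ((26.253482818603516, 9.840204238891602), (56.92115020751953, 19.17329978942871), 82.18445587158203)
side red_tip [(array([595.,  89.,  42.]), array([27., 41.]), 0.42)]
side blue1_tip [(array([554., 129.,  42.]), array([-21.,  71.]), 0.54)]
side cover_grip [(array([613.,  41.,  68.]), array([55., -2.]), 0.59)]
side brass_weight []
side tape_roll [(array([ 525., -163.,    1.]), array([  15., -220.]), 0.93)]
side eraser [(array([566., -27.,   7.]), array([ 25., -78.]), 0.66), (array([413.,  52.,  -1.]), array([-142.,  -34.]), 0.65)]
```

View pics/wrist12.png

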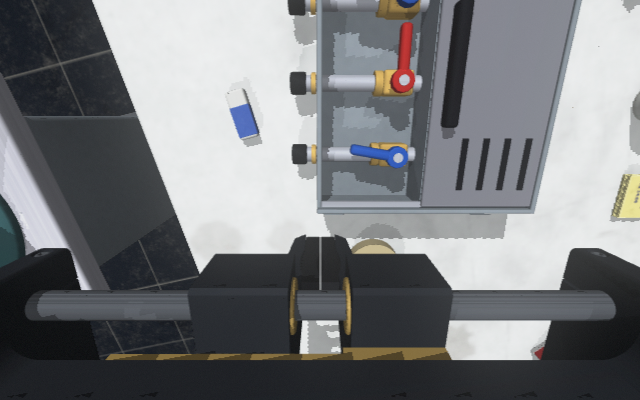

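View pics/c12.png

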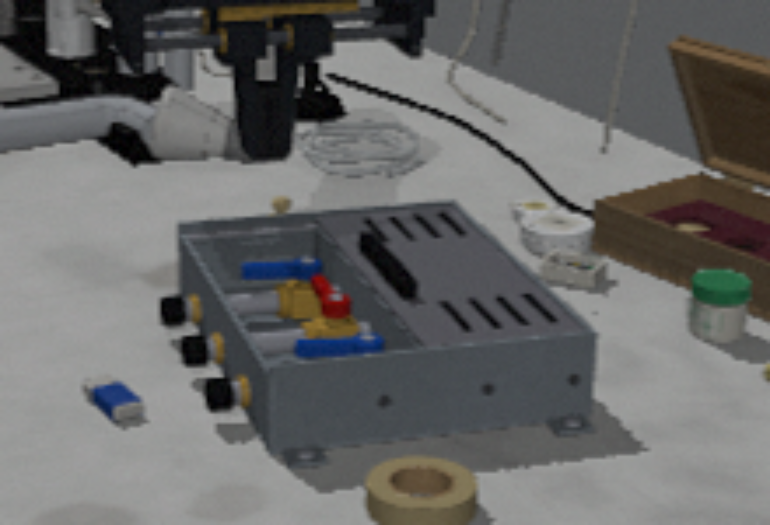

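```bash
python3 - <<'E'
from h import *
o=readout.get_obs()
for n in ['wrist','scene']:
    im,d=cams.snapshot(n); W=cloud(n,d,o); b=B(W); hsv=cv2.cvtColor(im,cv2.COLOR_RGB2HSV); z=W[...,2]
    red=(d>0)&(abs(b[...,0])<50)&(abs(b[...,1])<60)&(hsv[...,1]>120)&((hsv[...,0]<6)|(hsv[...,0]>172))&(z>44)
    s=b[red]
    for lo in range(-20,42,5):
        q=s[(s[:,1]>=lo)&(s[:,1]<lo+5)]
        if len(q)>4: print(n,lo,len(q),q[:,0].min().round(1),q[:,0].max().round(1),q[:,0].mean().round(1))
    l=s[(s[:,1]>6)]; p=np.polyfit(l[:,1],l[:,0],1); print('slope',np.degrees(np.arctan(p[0])))
    m=(d>0)&(z>69)&(z<82)&(abs(b[...,0]-65)<40)&(abs(b[...,1])<70); print(cv2.minAreaRect(b[m].astype(np.float32)))
    m=(d>0)&(z>50)&(z<66)&(b[...,0]>30)&(b[...,0]<58)&(abs(b[...,1])<100); print('plate front',np.percentile(b[m][:,0],1), np.median(z[m]))
E
```

```text
wrist -20 50 19.4 32.7 25.9
wrist -15 99 17.1 36.5 25.8
wrist -10 74 15.8 37.2 24.8
wrist -5 96 16.9 35.6 26.2
wrist 0 58 21.3 31.6 26.0
wrist 5 72 21.7 31.8 26.2
wrist 10 67 21.8 31.0 26.1
wrist 15 71 21.8 31.7 26.2
wrist 20 68 21.8 32.3 26.2
wrist 25 74 21.6 31.7 26.2
wrist 30 71 21.9 31.9 26.3
wrist 35 57 21.8 31.4 26.3
slope 0.2888978649054278
((65.46925354003906, -0.15312957763671875), (99.75372314453125, 12.521117210388184), 89.60918426513672)
plate front 50.15111139776322 59.41745918277857
scene -15 11 15.5 33.1 22.8
scene -10 7 14.7 34.6 21.1
scene -5 15 14.5 31.8 21.0
scene 0 14 18.0 32.3 22.3
scene 5 8 19.6 26.8 23.5
scene 10 10 19.9 28.6 22.5
scene 15 9 20.2 27.4 22.7
scene 20 9 20.6 27.8 23.7
scene 25 10 21.4 30.0 24.6
scene 30 8 19.5 27.0 22.7
scene 35 12 18.1 27.1 22.5
slope -0.3659545748741691
((63.27593231201172, 1.5948638916015625), (97.84449768066406, 14.003540992736816), 88.22742462158203)
plate front 32.01852756470905 59.03454454990333
```

The lever is square to within 0.3°. The plate's front edge is at 50 mm and the rib at 65 mm, so the cover is at its stop and lying flat. I'm handing the job in.

```bash
python3 -c "
from h import *
print(arm.sign_off(), readout.get_obs()['t'])"
```

```text
the job is handed in; nothing more can be done
the job is handed in; nothing more can be done
```

The cover is open to its stop and the red valve (the middle one) is fully shut. I handed the job in at about 15 s.

**What I did:** With the fingers shut, I pushed the cover back by its rib until it stopped moving (12.5 N against the fingers). I then turned the gripper 90° and pushed the red lever clockwise until it hit its stop at about 10 N. After that I backed the arm clear; the measured force there was near zero.

**Last checks:**
- **Red handle:** the wrist picture shows the lever along the box's y to within 0.3°. The scene camera gives about 0.4°, so it is square across its pipe.
- **Cover:** the wrist camera puts the rib centre at 65.5 mm and the plate's front edge at 50 mm in the box's frame, which is the stop. The cover lies flat.
- **Blue handles and loose things:** both blue handles look unchanged, still a few degrees off open as I found them. The weight, tape and eraser are where they were, within about 5 mm of my first readings.

**What disagreed:**
- **Finger length:** all three cameras showed the fingertips ending about 23 mm above the reported TCP. I went by the pictures, and the contacts fitted that.
- **Position estimates:** single readings of the cover grip point varied by several mm between cameras. The scene camera's plate-edge reading (32 mm) was off. I relied on the wrist camera and the felt stop instead.
- **Finder reports:** a few (an eraser inside the box, a second tape roll) were plainly wrong, and I ignored them.

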